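# Sweep the drilling bed and put brush and brackets away in the fitted tray

### The arm

A 6-joint arm with a two-finger parallel gripper is mounted at the origin on the work surface. World frame = base frame: x ahead of the robot, y to its left, z up, the work surface at z = 0. Lengths are in m, angles in degrees, forces in N, time in s.
With the tool pointing down it reaches from about 0.375 to 0.9 m from the base axis. Payload 3.1 kg.
Tool frame: the origin (TCP) lies midway between the tips of the shut fingers; the grasp point (between the pads) lies 19 mm behind it; z points along the fingers, y is the direction in which the jaws open and shut (so a half turn about z gives the same grasp; the last joint's range is limited). The gripper opens to 85 mm and grips with 20 to 120 N. Pads are 22 mm wide; open, the fingers measure 114 mm over their backs; the gripper's body (76 mm by 85 mm) begins 54 mm behind the grasp point. The pads swing forward as they close: fully open they stand 13 mm farther back than shut.
Start: joints at [-83.68, 30.224, 82.088, -0, 67.689, -10.227], TCP at [0.178, -0.599, 0.199] pointing down, gripper open.
Joint ranges: [-176.69, 176.69], [-43.24, 126.21], [12.49, 139.97], [-82, 262], [0, 151.66], [-163.58, 163.58]. Speed limits (degrees/s): [159.86, 159.86, 180, 180, 180, 180].

### API

Orientations are given as a 3x3 rotation matrix whose columns are the frame's x, y, z axes.
In Python, from station import telemetry, snapshot, workorder gives the robot as it stands.
- The arm moves only by the tool apply_moves, never from a script. Its argument "series" is a list of rows, each a list of 7 numbers: the shift along the tool's x, y, z in units of 25 mm (1.0 is 25 mm), then the turn, a rotation vector about the tool's x, y, z in units of 6 degrees (1.0 is 6 degrees), then the opening, from 0 (shut) to 1 (fully open). In form: [[tx, ty, tz, rx, ry, rz, claw], ...]. A call has 1 to 20 rows; each row is the pose to reach, as a shift and turn from the pose commanded when the call began, along the tool's axes at that moment; what a row does not reach only later rows make up. A row lasts 1/12 s, in which the tool goes at most 41.7 mm and 7.16 degrees, less where a joint would pass 70% of its speed; a pose out of reach is approached as far as the arm can. A call with a gripper value outside its range is refused whole. The fingers move at their own pace and stop on an object; "squeeze" is the grip in N (left out, the last holds). Time passes only in rows, so rows that repeat a pose let the fingers close. It gives the time, the measured TCP pose, the force and the opening at its end, in the units of the state.
- telemetry.read_state(): the state, without advancing time (a new reading comes with each control period).
- snapshot(name): name is "scene" or "side" or "wrist"; returns a dict with "img" (480x640x3 uint8, red, green, blue), "range_z" (480x640 float32, m along the optical axis (not along the pixel's ray), 0 where there is no reading), "mtx" (3x3 intrinsics, pixels), "D" ([k1, k2, p1, p2, k3] as OpenCV has them; the pictures are not rectified), "rvec" (rotation vector, rad) and "tvec" (3), from world to camera coordinates, as OpenCV has them. Camera axes: x right, y down, z forward; pixel columns grow to the right and rows downward; lengths in m; the calibration is good to about 2 mm. A picture is of the moment at which its call begins.
- workorder.sign_off(): hands the job in, once; it reports no verdict.
The state is a dict: "time": time; "joints": joint angles; "joint_velocities": joint speeds; "effort": joint torques, N m; "ee_pos": TCP position; "orientation": TCP orientation; "contact_force": force on the tool from outside, world axes, zero at the start; "ft_torque": the same for the moment, N m; "finger_gap": opening from 0.0 (shut) to 1.0 (fully open).
Only numpy, scipy, OpenCV 4.12 (cv2) and the standard library are available. Lean on these libraries where they do the work, as an engineer would, in place of code of your own. Each camera call takes 0.05 s, during which the arm holds its last target. There are 200 camera calls.

### The job

Pick up the bench brush and sweep the three tube offcuts off the steel drilling bed into the red scrap pan at its edge, touching the offcuts only with the brush. Then put the brush away in its compartment of the grey tray, and also lay the flat strap bracket and the L-shaped corner bracket each in the compartment shaped for it, ribs up, everything lying flat on the tray's floor and let go. Leave the wrench, the jar and the blue bin where they are.

Things in the scene. Friction and masses are not known exactly. Their poses are not given: they have to be found in the camera images.
- bed: Fixed steel drilling bed with a red scrap pan joined to its +x edge; stands left or right. Origin on the table. Bed: x -120 to 50, y -65 to 65 mm, top at z 45 mm. Pan: x 50 to 145, y -70 to 70 mm, floor at z 3 mm, rim 34 mm high on three sides, open to the bed. Sweep along this frame's +x.
- offcut0: Loose aluminium square-tube offcut, 24 (x) x 60 (y) x 20 (z) mm, 60 g, closed dark ends; origin at its centre. The three are alike and start flat on the bed, in a row one behind the other along the sweep, long side roughly across it.
- offcut1: Loose aluminium square-tube offcut, 24 (x) x 60 (y) x 20 (z) mm, 60 g, closed dark ends; origin at its centre. The three are alike and start flat on the bed, in a row one behind the other along the sweep, long side roughly across it.
- offcut2: Loose aluminium square-tube offcut, 24 (x) x 60 (y) x 20 (z) mm, 60 g, closed dark ends; origin at its centre. The three are alike and start flat on the bed, in a row one behind the other along the sweep, long side roughly across it.
- brush: Wooden bench brush on its bristles, 182 mm long, x from handle to head. Head x -9 to 91 mm, 46 mm wide, z 0 to 46 mm (bristles below, wood above); handle x -91 to -9 mm, 24 mm wide, z 22 to 46 mm, free underneath. Origin: mid length, at the bristles' underside. 120 g. It sweeps sideways.
- brush_grip (a point): Middle of the brush's handle, at its mid height: brush frame (-35, 0, 34) mm.
- brush_tip (a point): End of the brush's head: brush frame (91, 0, 13) mm.
- strap: Flat aluminium strap bracket, 6 mm thick, 120 mm long along y: wide end 46 mm (y -60 to 10 mm), tongue 24 mm (y 10 to 60 mm). On it an upright rib 10 mm thick (x), 70 mm long (y -45 to 25 mm), top at z 30 mm: grip by it. Origin: mid length, underside. 140 g.
- strap_grip (a point): Middle of the strap's rib: strap frame (0, -10, 18) mm.
- strap_tip (a point): End of the strap's tongue: strap frame (0, 60, 3) mm.
- corner: Flat aluminium L-shaped corner bracket, 6 mm thick, legs 36 mm wide: long leg x -50 to -14, y -60 to 60 mm; short leg x -50 to 50, y -60 to -24 mm. On the long leg an upright rib 10 mm thick (x -32 mm), 70 mm long (y -50 to 20 mm), top at z 30 mm: grip by it. Origin: centre of the 100 x 120 mm outline, underside. 180 g.
- corner_grip (a point): Middle of the corner bracket's rib: corner frame (-32, -15, 18) mm.
- corner_tip (a point): End of the corner bracket's short leg: corner frame (50, -42, 3) mm.
- tray: Fixed grey tray 202 x 202 mm, black floor at z 4 mm, walls and fillers to z 14 mm; stands left or right. Origin: centre of its underside. Three compartments, each 4 to 5 mm larger all round than its part; a part lies right when its frame is parallel to the tray's, same way round.
- brush_place (a point): On the tray's floor, where the brush's origin belongs: tray frame (0, -67, 4) mm. Compartment x -95 to 95, y -95 to -39 mm, with a step to z 16 mm under the handle at x -95 to -15 mm: the head goes to +x.
- strap_place (a point): On the tray's floor, where the strap's origin belongs: tray frame (-68, 31, 4) mm. Strap-shaped compartment x -95 to -41, y -33 to 95 mm, tongue to +y.
- corner_place (a point): On the tray's floor, where the corner bracket's origin belongs: tray frame (41, 31, 4) mm. L-shaped compartment x -13 to 95, y -33 to 95 mm, filled where x > 31 and y > 11 mm.
- brush_place_tip (a point): Where brush_tip belongs (tray frame 91, -67, 17 mm).
- strap_place_tip (a point): Where strap_tip belongs (tray frame -68, 91, 7 mm).
- corner_place_tip (a point): Where corner_tip belongs (tray frame 91, -11, 7 mm).
- wrench: Bystander: steel wrench 180 mm long lying beyond the work; origin its middle, underside.
- jar: Bystander: white jar, 70 mm across, 80 mm high; origin centre of its underside.
- bin: Bystander: blue open bin 90 x 120 x 50 mm; origin centre of its underside.
Things that resemble listed ones, but are neither listed nor needed, are in the scene too. Several things look just like the brush: the one meant starts nearest to the robot's base. What is shaped like the corner but green is not meant.

How it is judged:
By the outcome, as a careful person would: the job done as asked, in the order asked, and still so for the second after the job is handed in, with the robot touching nothing.
It also fails if it takes over 72 s, if anything falls off the work surface, if the arm or the gripper's body presses on something with over 40 N, if the wrist force passes 120 N, or if a joint passes its speed limit or range.

## Working session

There is one attempt and no reset: what is moved stays moved. The work goes in short steps, Python scripts to look and compute and a tool call to move; the robot and the scene stay as the last step left them, time stands still between calls to the robot, and variables do not carry over. Pictures are saved under pics/ and viewed, about 8 in all and at most 12, crops included, and the job is handed in when it is done.

Besides the shell and the picture viewer there is one more tool, called after "Emit:" as a command line: name --pt "numbers of a row" for each row, then --argument value for the rest. apply_moves: Moves the arm, as the interface text tells. Its arguments: {"type":"object","properties":{"series":{"type":"array","items":{"type":"array","items":{"type":"number"}}},"squeeze":{"type":"number"}},"required":["series"]}

```bash
mkdir -p pics; ls
python3 - <<'E'
from station import telemetry, snapshot
import cv2,numpy as np
print(telemetry.read_state())
for n in("scene","side"):
    s=snapshot(n); cv2.imwrite(f"pics/{n}0.png",s["img"][...,::-1]); np.savez(f"{n}0.npz",**s)
    R=cv2.Rodrigues(np.array(s["rvec"],float))[0]; print(n,-R.T@np.array(s["tvec"]).ravel(),R[2],s["D"],s["mtx"])
E
```

```text
pics
{'time': 0.0, 'joints': array([-8.36807124e+01,  3.02784553e+01,  8.21586266e+01, -1.41536621e-03,
        6.76884315e+01, -1.02280585e+01]), 'joint_velocities': array([-0.03296281,  0.09998902, -0.00100593, -0.0999049 , -0.04481189,
        0.04570957]), 'effort': array([-1.92228428e-03, -4.42356026e+01, -1.78023040e+01, -1.97425484e-04,
        8.55529506e-03,  3.10487209e-07]), 'ee_pos': array([ 0.1779278 , -0.5983001 ,  0.19752673]), 'orientation': array([[ 9.58582083e-01,  2.84816292e-01, -2.63833964e-04],
       [ 2.84816178e-01, -9.58579686e-01,  2.17479699e-03],
       [ 3.66511735e-04, -2.15986561e-03, -9.99997600e-01]]), 'contact_force': array([ 0.43066251, -0.5407237 , -0.68764649]), 'ft_torque': array([ 0.03486489, -0.01359223,  0.01195309]), 'finger_gap': 0.9966630127908536}
scene [ 0.98424873 -0.5662234   0.90230269] [-0.36845324  0.57187396 -0.73294091] [0.00471596 0.         0.         0.         0.        ] [[489.12610111   0.         325.46536101]
 [  0.         489.12610111 237.68203735]
 [  0.           0.           1.        ]]
side [0.0335733  0.80642104 0.84703009] [ 0.42672335 -0.62569423 -0.65300376] [-0.03938596  0.          0.          0.          0.        ] [[489.51015456   0.         309.38321402]
 [  0.         489.51015456 238.29745969]
 [  0.           0.           1.        ]]
```

View pics/scene0.png

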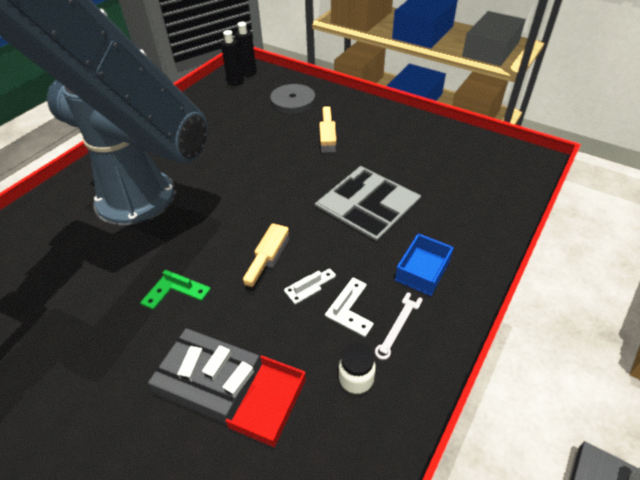

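View pics/side0.png

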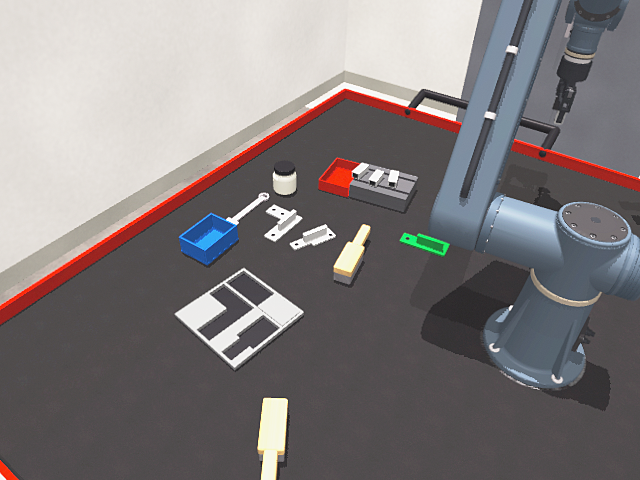

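```bash
cat > h.py <<'E'
import numpy as np, cv2
def cam(s):
    R=cv2.Rodrigues(np.array(s["rvec"],float))[0]; t=np.array(s["tvec"],float).ravel(); return R,t
def cloud(s):
    "world xyz per pixel from depth (480,640,3)"
    R,t=cam(s); v,u=np.mgrid[0:480,0:640].astype(float)
    n=cv2.undistortPoints(np.stack([u,v],-1).reshape(-1,1,2),np.array(s["mtx"]),np.array(s["D"])).reshape(480,640,2)
    ray=np.dstack([n,np.ones((480,640))]); P=(ray*np.array(s["range_z"])[...,None]-t)@R
    return P, ray@R, -R.T@t
def plane(s,uv,z):
    R,t=cam(s); n=cv2.undistortPoints(np.array(uv,float).reshape(-1,1,2),np.array(s["mtx"]),np.array(s["D"])).reshape(-1,2)
    d=np.c_[n,np.ones(len(n))]@R; c=-R.T@t; return c+d*((z-c[2])/d[:,2])[:,None]
def proj(s,P):
    return cv2.projectPoints(np.array(P,float).reshape(-1,1,3),np.array(s["rvec"],float),np.array(s["tvec"],float),np.array(s["mtx"]),np.array(s["D"]))[0].reshape(-1,2)
def rect(xy):
    (c,wh,a)=cv2.minAreaRect((np.array(xy)*1000).astype(np.float32))
    if wh[0]<wh[1]: wh=wh[::-1]; a+=90
    return np.round(c,1),np.round(wh,1),round((a+90)%180-90,1)
E
python3 - <<'E'
from h import *
for n in("scene","side"):
    s=dict(np.load(f"{n}0.npz")); P,_,_=cloud(s); im=s["img"]; hsv=cv2.cvtColor(im,cv2.COLOR_RGB2HSV)
    H,S,V=[hsv[...,i].astype(int) for i in range(3)]
    X,Y,Z=[P[...,i] for i in range(3)]
    tab=(X>-.3)&(X<1)&(abs(Y)<.8)&(Z>-.01)&(Z<.12)
    masks={"wood":(H>8)&(H<32)&(S>50)&(V>100),"red":((H<6)|(H>174))&(S>150)&(V>80),"blue":(H>100)&(H<130)&(S>130),"green":(H>45)&(H<80)&(S>120),"grey/white":(S<40)&(V>95)}
    t=(V<60)&tab&(abs(Z)<.02)&(X>.3); print(n,"table z",np.median(Z[t]),Z[t].std())
    for k,m in masks.items():
        m=(m&tab).astype(np.uint8); nn,l,st,_=cv2.connectedComponentsWithStats(m)
        for i in range(1,nn):
            if st[i,4]<60: continue
            q=P[l==i]; print(k,st[i].tolist(),"z%",np.round(np.percentile(q[:,2],[2,50,98])*1000),rect(q[:,:2]),end="")
            zt=np.percentile(q[:,2],95); top=q[abs(q[:,2]-zt)<.004]; print(" top",rect(top[:,:2]),len(top))
E
```

```text
scene table z 0.0007241659742432536 0.0019414836278126917
wood [319, 106, 18, 40, 551] z% [-2. 45. 50.] (array([285.2, 540.7]), array([265.6,  53.2]), -56.0) top (array([305.5, 509.4]), array([180.8,  44.5]), -57.4) 304
wood [243, 223, 46, 63, 1184] z% [-0. 45. 50.] (array([437.6,   9.4]), array([227.7,  72.3]), -78.6) top (array([454.7,  -8.7]), array([181.6,  45.1]), -77.8) 708
red [253, 47, 327, 433, 4759] z% [-1. 33. 39.] (array([391.9, 266.4]), array([1187.3, 1067.2]), 0.0) top (array([391.9, 266.3]), array([1187.1, 1067.3]), 0.0) 2148
red [174, 53, 50, 38, 591] z% [-1. 22. 38.] (array([-231.8,  581.9]), array([260.2, 122.2]), 89.3) top (array([-278.7,  576.7]), array([248.1,  17.9]), -89.6) 128
red [0, 142, 89, 68, 1365] z% [-2. 19. 37.] (array([-276.7,  -79. ]), array([295.5,  20.6]), 89.7) top (array([-276.4,  -72.4]), array([272.9,  18.9]), 89.5) 265
red [225, 355, 81, 92, 4019] z% [ 0.  4. 36.] (array([ 658.7, -278.3]), array([159.6, 108.1]), -80.1) top (array([ 666.3, -285.7]), array([141.6,  95.3]), -80.2) 397
blue [395, 233, 59, 63, 2342] z% [ 1. 16. 52.] (array([774.1, 
[... 4870 characters left out ...]
ray([-104.1,   10.1]), array([42.8,  3.5]), 86.9) 14
grey/white [499, 370, 41, 20, 103] z% [-3. -0.  3.] (array([ -5.3, 105.5]), array([80.6, 14.1]), -0.1) top (array([ -5.4, 106.2]), array([80.8, 13.2]), 1.2) 96
grey/white [551, 374, 13, 10, 76] z% [12. 15. 19.] (array([-68. ,  67.2]), array([23.5, 21.8]), 16.7) top (array([-66.6,  68.5]), array([19.3, 18.2]), 5.5) 46
grey/white [259, 398, 28, 52, 1131] z% [42. 45. 49.] (array([323.9, 479.7]), array([95.6, 40.6]), -57.1) top (array([323.9, 479.7]), array([95.5, 40.6]), -57.1) 970
grey/white [262, 450, 14, 30, 341] z% [43. 45. 49.] (array([284.5, 541.7]), array([51.2, 18.7]), -57.7) top (array([284.2, 541.8]), array([50.7, 18.4]), -57.1) 301
```

Run:
```python
from h import *
def loc(P,c,a):
    a=np.radians(a); d=P[...,:2]-np.array(c)/1000; return np.stack([d@[np.cos(a),np.sin(a)],d@[-np.sin(a),np.cos(a)]],-1)*1000
canv=[]
for n in("scene","side"):
    s=dict(np.load(f"{n}0.npz")); P,ray,c=cloud(s); im=s["img"]; hsv=cv2.cvtColor(im,cv2.COLOR_RGB2HSV)
    S,V=hsv[...,1].astype(int),hsv[...,2].astype(int); Z=P[...,2]*1000
    print(n)
    # tray: dark floor cells in a frame at 82deg
    tc=(560.3,301.8) if n=="scene" else (557.7,306.3)
    # rim outer top by ray-plane z=14 of bright px
    t=-( c[2]-.014)/ray[...,2]; Q=c+ray*t[...,None]
    L=loc(P,tc,82.2); m=(abs(L)<97).all(-1)&(Z<9)&(Z>0)&(V<80)
    g=np.full((10,10),'.'); 
    for i in range(10):
        for j in range(10):
            k=(abs(L[...,0]-(-90+20*j))<10)&(abs(L[...,1]-(90-20*i))<10)
            g[i,j]='#' if m[k].mean()>.5 else '.'
    print("\n".join("".join(r) for r in g),"(right=+82deg, up=+172deg)")
    # offcuts
    bc=(569,-301.5); L=loc(P,bc,9.8); m=((abs(L[...,0]+30)<95)&(abs(L[...,1])<65)&(Z>58)&(Z<72)).astype(np.uint8)
    nn,l,st,_=cv2.connectedComponentsWithStats(m,connectivity=4)
    for i in range(1,nn):
        if st[i,4]>30: print("offcut bedframe",rect(L[l==i]/1000),st[i].tolist())
    # bed top
    k=(abs(Z-45)<4)&(abs(L[...,0])<200)&(abs(L[...,1])<100); print("bed top",rect(P[k][:,:2]))
    for nm,ctr,a in(("strap",(577,-5),68),("corner",(702,0),0)):
        L=loc(P,ctr,a); w=(S<40)&(V>95)&(abs(L)<80).all(-1)
        if nm=="corner": w&=P[...,0]<.765
        pl=w&(Z>4)&(Z<9); rb=w&(Z>26); print(nm,"plate",rect(P[pl][:,:2]),"rib",rect(P[rb][:,:2]),"rib med",np.median(P[rb][:,:2],0)*1000)
        if nm=="strap":
            q=L[pl]; print([ (x,np.round(np.ptp(q[abs(q[:,0]-x)<6][:,1]),0)) for x in(-50,-30,30,40,50)])
    for cc in ((454.7,-8.7),):
        L=loc(P,cc,102.3); k=(Z>40)&(Z<50)&(abs(L[...,0])<105)&(abs(L[...,1])<35)
        q=L[k]; print("brush",rect(P[k][:,:2]),[(x,np.round(np.ptp(q[abs(q[:,0]-x)<6][:,1]),0)) for x in(-70,-40,40,70)])
s=cv2.imread("pics/scene0.png"); a=cv2.resize(s[95:300,225:345],None,fx=3,fy=3,interpolation=cv2.INTER_CUBIC)[:600]
b=cv2.resize(s[155:245,310:425],None,fx=3,fy=3,interpolation=cv2.INTER_CUBIC)
o=np.zeros((600,720,3),np.uint8); o[:a.shape[0],:360]=a; o[:b.shape[0],365:365+b.shape[1]]=b
b=cv2.resize(s[325:430,145:265],None,fx=2.8,fy=2.8,interpolation=cv2.INTER_CUBIC); o[290:290+b.shape[0],365:365+b.shape[1]]=b
cv2.imwrite("pics/crop1.png",o)
```

```text
scene
....###...
....######
....###...
..........
.##..####.
.##.######
.##.##....
.##.##....
.##.##....
.......... (right=+82deg, up=+172deg)
offcut bedframe (array([-58.4,  -5.7]), array([60.7, 25.6]), -78.6) [178, 346, 24, 32, 418]
offcut bedframe (array([-12.9,  14.4]), array([62.5, 25. ]), 86.9) [202, 346, 28, 32, 419]
offcut bedframe (array([41.2, -0.6]), array([60.8, 26.3]), 81.4) [223, 362, 30, 33, 444]
bed top (array([ 538.3, -308. ]), array([177.4, 131.8]), 9.8)
strap plate (array([608.9,  -6.9]), array([141.6,  99.1]), 66.4) rib (array([607.3,   2.2]), array([129.5,  50. ]), 29.9) rib med [579.54403443 -13.84506897]
[(-50, np.float64(50.0)), (-30, np.float64(47.0)), (30, np.float64(72.0)), (40, np.float64(78.0)), (50, np.float64(76.0))]
corner plate (array([704. ,  -1.9]), array([123.3, 101.6]), 89.4) rib (array([671.3, -16.2]), array([70.4, 12.1]), -89.5) rib med [671.8832245  -16.72053074]
brush (array([453.2,  -8. ]), array([183.2,  47.6]), -79.2) [(-70, np.float64(23.0)), (-40, np.float64(23.0)), (40, np.float64(45.0)), (70, np.float64(44.0))]
side
..........
.........
[... 349 characters left out ...]
 23.9]), -80.5) [388, 170, 11, 15, 108]
bed top (array([ 534.9, -306.3]), array([176.8, 137.2]), 10.2)
strap plate (array([607. ,  -4.6]), array([136.5, 104.6]), 68.0) rib (array([606.5,   3.6]), array([130.4,  53. ]), 28.1) rib med [577.9597458   -4.15624832]
[(-50, np.float64(31.0)), (-30, np.float64(21.0)), (30, np.float64(91.0)), (40, np.float64(91.0)), (50, np.float64(89.0))]
corner plate (array([699.8,   1. ]), array([120.4, 100.9]), -89.2) rib (array([669.4, -13.1]), array([73.2, 13.6]), 88.8) rib med [668.23241445 -13.13961546]
brush (array([450.3,  -4.3]), array([184.4,  46. ]), -78.1) [(-70, np.float64(21.0)), (-40, np.float64(21.0)), (40, np.float64(45.0)), (70, np.float64(45.0))]
```

View pics/crop1.png

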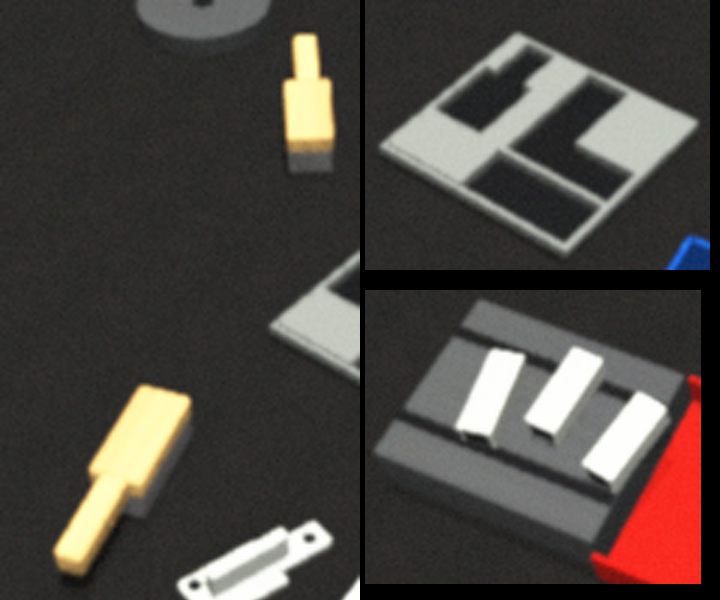

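Chosen: the near brush at scene pixel (266,255), 0.45 m from the base. The lookalike at (328,130) is 0.59 m away. The green bracket at (175,288) is not the corner, which is white at (350,305). The crop confirms a head with a thin handle at the near-lower end. It also shows the tray's brush compartment at (368,220), nearest the scene camera.

```bash
cat > go.py <<'E'
import sys,numpy as np
# python3 go.py "x y z yaw" "x y z yaw" ... (mm,deg): units from first pose to each other
P=[np.array(a.split(),float) for a in sys.argv[1:]]
o=P[0]; a=np.radians(o[3]); X=np.array([np.cos(a),np.sin(a)]); Y=np.array([np.sin(a),-np.cos(a)])
for p in P[1:]:
    d=p-o; print(np.round([d[:2]@X/25,d[:2]@Y/25,-d[2]/25,0,0,-d[3]/6],3).tolist(), "r=%.0f"%np.hypot(*p[:2]))
E
python3 go.py "178 -599 199 16.55" "460 -41 120 102.2"; echo; python3 go.py "460 -41 120 102.2" "460 -41 15 102.2"
```

```text
[17.171, -18.182, 3.16, 0.0, 0.0, -14.275] r=462

[0.0, 0.0, 4.2, 0.0, 0.0, -0.0] r=462
```

Emit:
apply_moves --pt "17.17 -18.18 3.16 0 0 -14.28 1" --pt "17.17 -18.18 3.16 0 0 -14.28 1" --pt "17.17 -18.18 3.16 0 0 -14.28 1" --pt "17.17 -18.18 3.16 0 0 -14.28 1" --pt "17.17 -18.18 3.16 0 0 -14.28 1" --pt "17.17 -18.18 3.16 0 0 -14.28 1" --pt "17.17 -18.18 3.16 0 0 -14.28 1" --pt "17.17 -18.18 3.16 0 0 -14.28 1" --pt "17.17 -18.18 3.16 0 0 -14.28 1" --pt "17.17 -18.18 3.16 0 0 -14.28 1" --pt "17.17 -18.18 3.16 0 0 -14.28 1" --pt "17.17 -18.18 3.16 0 0 -14.28 1" --pt "17.17 -18.18 3.16 0 0 -14.28 1" --pt "17.17 -18.18 3.16 0 0 -14.28 1" --pt "17.17 -18.18 3.16 0 0 -14.28 1" --pt "17.17 -18.18 3.16 0 0 -14.28 1" --pt "17.17 -18.18 3.16 0 0 -14.28 1" --pt "17.17 -18.18 3.16 0 0 -14.28 1" --pt "17.17 -18.18 3.16 0 0 -14.28 1" --pt "17.17 -18.18 3.16 0 0 -14.28 1"

```text
time: 1.77
ee_pos: [0.4596, -0.0427, 0.1196]
orientation: [[-0.209, 0.978, -0.0], [0.978, 0.209, -0.0], [-0.0, -0.0, -1.0]]
contact_force: [-0.5, -1.0, -0.7]
finger_gap: 1.003
```

Run:
```python
from station import telemetry, snapshot
from h import *
s=snapshot("wrist"); cv2.imwrite("pics/w1.png",s["img"][...,::-1]); P,_,_=cloud(s); Z=P[...,2]*1000
hsv=cv2.cvtColor(s["img"],cv2.COLOR_RGB2HSV); m=(hsv[...,1]>50)&(hsv[...,0]>8)&(hsv[...,0]<32)&(Z>38)&(Z<54)&(s["range_z"]>0)
q=P[m]; print(len(q),np.percentile(Z[m],[5,50,95]),rect(q[:,:2]))
for y in(-.09,-.07,-.05,-.04,-.02,.02,.05):
    k=abs(q[:,1]-y)<.004
    if k.sum(): print(y,np.round([q[k,0].min()*1000,q[k,0].max()*1000]))
print(telemetry.read_state()["ee_pos"])
```

```text
15194 [44.60770721 46.58500303 47.84611139] (array([454.,  -6.]), array([180.3,  46.2]), -78.1)
-0.09 [459. 483.]
-0.07 [455. 479.]
-0.05 [451. 476.]
-0.04 [448. 473.]
-0.02 [433. 469.]
0.02 [425. 472.]
0.05 [419. 465.]
[ 0.45968153 -0.04269883  0.11967026]
```

View pics/w1.png

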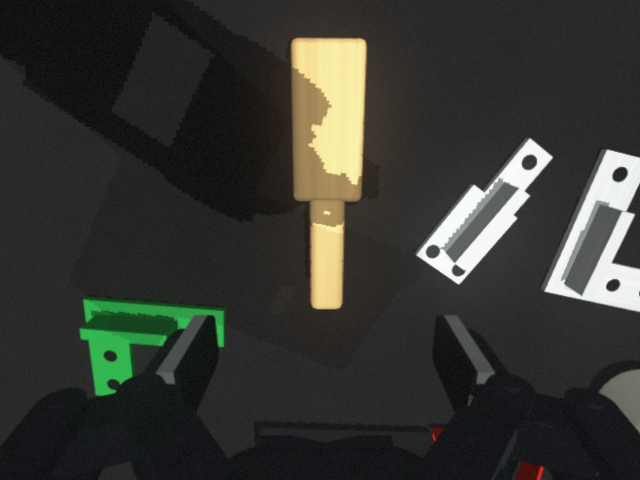

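Wrist view: brush handle at pixel (327,255), in line with the jaws and matching the other cameras to about 1 mm. Going down to grip.

Emit:
apply_moves --pt "0.05 0.04 1.4 0 0 0.05 1" --pt "0.05 0.04 2.6 0 0 0.05 1" --pt "0.05 0.04 3.6 0 0 0.05 1" --pt "0.05 0.04 4.2 0 0 0.05 1" --pt "0.05 0.04 4.2 0 0 0.05 1" --pt "0.05 0.04 4.2 0 0 0.05 0" --pt "0.05 0.04 4.2 0 0 0.05 0" --pt "0.05 0.04 4.2 0 0 0.05 0" --pt "0.05 0.04 4.2 0 0 0.05 0" --pt "0.05 0.04 4.2 0 0 0.05 0" --pt "0.05 0.04 4.2 0 0 0.05 0" --pt "0.05 0.04 4.2 0 0 0.05 0" --pt "0.05 0.04 4.2 0 0 0.05 0" --pt "0.05 0.04 4.2 0 0 0.05 0" --squeeze 80

```text
time: 2.98
ee_pos: [0.4608, -0.0397, 0.0146]
orientation: [[-0.207, 0.978, 0.0], [0.978, 0.207, -0.0], [-0.0, 0.0, -1.0]]
contact_force: [0.4, -0.5, 0.4]
finger_gap: -0.005
```

```bash
python3 -c "
import numpy as np
a=np.radians(9.9);c,s=np.cos(a),np.sin(a)
for x in(-125,-117,50): print(570+c*x+s*72,-301+s*x-c*72)"
```

```text
459.24022945077076 -393.4190090180699
467.121104060009 -392.0435762158346
631.6343615278562 -363.3314164691733
```

Run:
```python
from station import telemetry, snapshot
import cv2,numpy as np
a=snapshot("wrist")["img"]; b=snapshot("side")["img"][180:340,280:480]
o=np.zeros((480,800,3),np.uint8); o[:360,:480]=cv2.resize(a,(480,360)); o[:256,480:]=cv2.resize(b,(320,256))
c=snapshot("scene")["img"][190:310,200:330]; o[260:480,480:720]=cv2.resize(c,(240,220))
cv2.imwrite("pics/w2.png",o[...,::-1]); s=telemetry.read_state(); print(s["finger_gap"],s["ee_pos"])
```

```text
0.0016613027706865642 [ 0.46076806 -0.03967712  0.01448042]
```

View pics/w2.png

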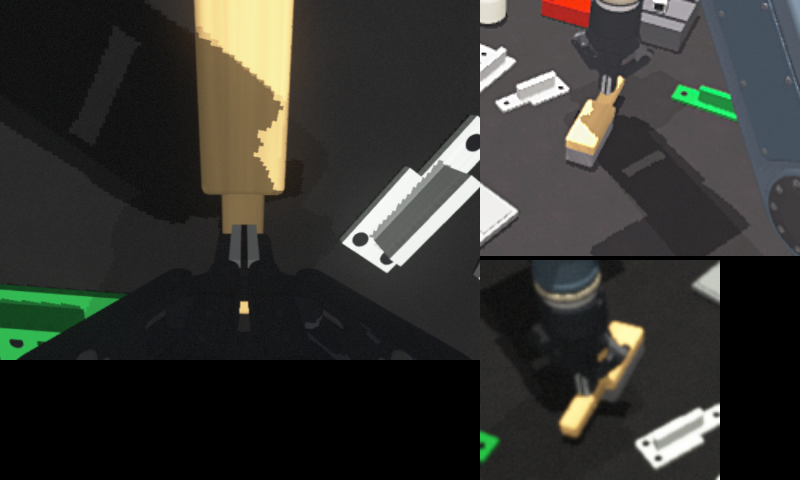

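The view shows the pads shut, with the handle apparently passing underneath at (244,240) and its end visible at (244,308). I'll check the fingertip heights by depth.

Run:
```python
from station import telemetry, snapshot
from h import *
for n in("wrist","side","scene"):
    s=snapshot(n); P,_,_=cloud(s); m=(s["range_z"]>0)&(abs(P[...,0]-.461)<.05)&(abs(P[...,1]+.04)<.03)&(P[...,2]<.12)&(P[...,2]>.005)
    hsv=cv2.cvtColor(s["img"],cv2.COLOR_RGB2HSV); w=(hsv[...,1]>50)&(hsv[...,0]>8)&(hsv[...,0]<32)
    for nm,k in(("wood",m&w),("other",m&~w)):
        q=P[k]*1000; print(n,nm,len(q),np.round(np.percentile(q[:,2],[1,10,50,90])),"low5mm mean",np.round(q[q[:,2]<np.percentile(q[:,2],6)].mean(0)))
    q=P[m&~w]*1000
    for z in range(10,120,10):
        k=abs(q[:,2]-z)<5
        if k.sum()>4: print(z,k.sum(),np.round([q[k,0].min(),q[k,0].max(),q[k,1].min(),q[k,1].max()]))
```

```text
wrist wood 3726 [42. 45. 46. 47.] low5mm mean [457. -26.  43.]
wrist other 27542 [ 58.  83. 105. 118.] low5mm mean [460. -31.  64.]
50 98 [449. 472. -36. -27.]
60 813 [447. 473. -37. -27.]
70 1038 [447. 473. -37. -27.]
80 1052 [447. 474. -51. -27.]
90 2319 [429. 489. -52. -22.]
100 8267 [421. 501. -56. -20.]
110 8206 [412. 505. -56. -18.]
side wood 128 [27. 37. 44. 60.] low5mm mean [446. -46.  29.]
side other 448 [ 49.  66. 101. 116.] low5mm mean [455. -29.  50.]
50 9 [453. 470. -38. -28.]
60 31 [446. 469. -38. -25.]
70 36 [444. 471. -37. -25.]
80 31 [445. 469. -41. -25.]
90 50 [427. 485. -44. -22.]
100 135 [418. 496. -56. -18.]
110 91 [413. 501. -59. -17.]
scene wood 236 [19. 31. 45. 66.] low5mm mean [468. -26.  24.]
scene other 391 [  6.  58. 100. 116.] low5mm mean [468. -16.  12.]
10 19 [422. 491. -60. -10.]
20 9 [465. 476. -13. -10.]
50 7 [456. 469. -52. -44.]
60 25 [450. 475. -53. -44.]
70 36 [449. 475. -54. -38.]
80 30 [449. 475. -54. -38.]
90 38 [441. 485. -56. -44.]
100 103 [421. 494. -61. -29.]
110 75 [419. 500. -62. -26.]
```

Emit:
apply_moves --pt "0 0 -0.5 0 0 0 0" --pt "0 0 -1 0 0 0 0" --pt "0 0 -1.6 0 0 0 0" --pt "0 0 -2.4 0 0 0 0" --pt "0 0 -2.4 0 0 0 0"

```text
time: 3.7
ee_pos: [0.4626, -0.0402, 0.077]
orientation: [[-0.207, 0.978, 0.005], [0.978, 0.207, -0.002], [-0.003, 0.005, -1.0]]
contact_force: [-0.5, -0.3, 0.5]
finger_gap: -0.002
```

Run:
```python
from station import telemetry, snapshot
from h import *
s=snapshot("wrist"); P,_,_=cloud(s); Z=P[...,2]*1000
hsv=cv2.cvtColor(s["img"],cv2.COLOR_RGB2HSV); m=(hsv[...,1]>50)&(hsv[...,0]>8)&(hsv[...,0]<32)&(s["range_z"]>0)
q=P[m]; print(len(q),np.percentile(Z[m],[5,50,95]),rect(q[:,:2]))
b=snapshot("side")["img"][180:340,280:480]; c=snapshot("scene")["img"][190:310,200:330]
o=np.zeros((360,800,3),np.uint8); o[:320,:400]=cv2.resize(b,(400,320)); o[:360,405:795]=cv2.resize(c,(390,360))
cv2.imwrite("pics/w3.png",o[...,::-1]); s=telemetry.read_state(); print(s["finger_gap"],s["ee_pos"],s["contact_force"])
```

```text
31696 [2.47461926e-02 4.59860693e+01 4.77596087e+01] (array([384.5, -20.9]), array([254.8, 224.1]), 11.4)
-0.0001756314119034762 [ 0.46059793 -0.03968242  0.07434735] [-0.58125761  0.9909472  -0.00894881]
```

View pics/w3.png

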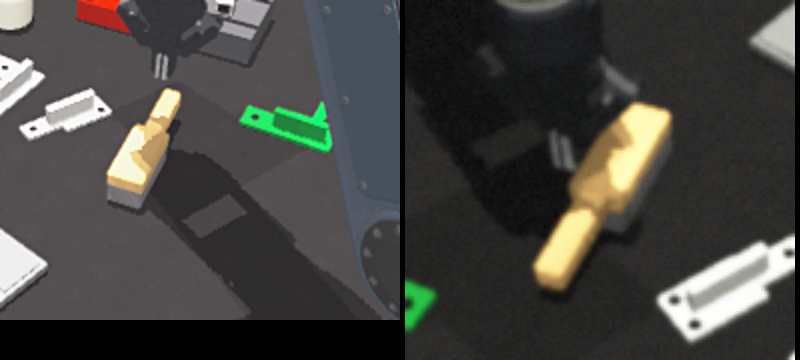

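Run:
```python
from station import telemetry, snapshot
from h import *
for n in("side","scene","wrist"):
    s=snapshot(n); P,_,_=cloud(s); m=(s["range_z"]>0)&(abs(P[...,0]-.461)<.05)&(abs(P[...,1]+.04)<.04)&(P[...,2]<.16)&(P[...,2]>.052)
    q=P[m]*1000; print(n,len(q),np.round(np.percentile(q[:,2],[0.5,2,5]),1))
    print(np.round(proj(s,[[.461,-.04,.074],[.461,-.04,.1]])))
# any wood-coloured thing anywhere, also off the earlier box
for n in("side","scene"):
    s=dict(np.load(n+"0.npz")); P,_,_=cloud(s); hsv=cv2.cvtColor(s["img"],cv2.COLOR_RGB2HSV)
    m=((hsv[...,1]>40)&(hsv[...,0]>8)&(hsv[...,0]<35)&(hsv[...,2]>70)).astype(np.uint8)
    nn,l,st,_=cv2.connectedComponentsWithStats(m)
    for i in range(1,nn):
        if st[i,4]>40: print(n,st[i].tolist(),np.round(np.median(P[l==i],0),3))
```

```text
side 253 [108.6 110.8 114.4]
[[359. 228.]
 [360. 220.]]
scene 225 [109.5 112.4 115.6]
[[257. 253.]
 [256. 245.]]
wrist 8672 [111.6 114.5 117.9]
[[326. 286.]
 [326. 311.]]
side [565, 48, 30, 11, 113] [ 0.172 -0.569  0.423]
side [178, 211, 42, 25, 44] [ 0.88   0.105 -0.002]
side [333, 224, 38, 53, 385] [0.44  0.029 0.039]
side [531, 269, 71, 37, 411] [-0.003  0.054  0.206]
side [257, 397, 31, 83, 445] [0.306 0.511 0.043]
scene [311, 0, 217, 121, 9438] [ 0.063  1.629 -0.21 ]
scene [526, 39, 19, 32, 241] [ 0.641  1.842 -0.206]
scene [319, 106, 18, 41, 582] [0.319 0.488 0.045]
scene [509, 108, 14, 17, 141] [ 0.638  1.887 -0.587]
scene [80, 139, 48, 13, 204] [ 0.037 -0.05   0.205]
scene [242, 223, 47, 64, 1261] [ 0.458 -0.     0.045]
scene [629, 344, 11, 37, 230] [ 1.456  0.731 -0.73 ]
```

The fingertips are at z≈109 mm while the reported TCP is 74 mm, and all three cameras agree on that. So the real tips sit 35 mm behind the stated TCP, and the first close shut on air above the handle. I'll aim 35 mm lower from here and watch the force.

Emit:
apply_moves --pt "0 0 0 0 0 0 1" --pt "0 0 0 0 0 0 1" --pt "0 0 0 0 0 0 1" --pt "0 0 0 0 0 0 1" --pt "0 0 0 0 0 0 1" --pt "0 0 0.8 0 0 0 1" --pt "0 0 1.6 0 0 0 1" --pt "0 0 2.4 0 0 0 1" --pt "0 0 2.8 0 0 0 1" --pt "0 0 3.2 0 0 0 1" --pt "0 0 3.2 0 0 0 1"

```text
time: 4.92
ee_pos: [0.4599, -0.0395, -0.007]
orientation: [[-0.207, 0.978, -0.003], [0.978, 0.207, 0.001], [0.001, -0.002, -1.0]]
contact_force: [-1.1, -0.4, -0.1]
finger_gap: 1.0
```

Run:
```python
from station import telemetry, snapshot
from h import *
for n in("side","scene","wrist"):
    s=snapshot(n); P,_,_=cloud(s); m=(s["range_z"]>0)&(abs(P[...,0]-.461)<.065)&(abs(P[...,0]-.461)>.022)&(abs(P[...,1]+.04)<.03)&(P[...,2]<.16)&(P[...,2]>.01)
    q=P[m]*1000; print(n,len(q),np.round(np.percentile(q[:,2],[0.5,2,5]),1))
s=telemetry.read_state(); print(s["finger_gap"],s["ee_pos"],s["contact_force"])
```

```text
side 866 [39.6 44.5 50.6]
scene 952 [37.2 44.4 51.3]
wrist 37264 [43.5 46.5 52.4]
0.9965233109383658 [ 0.46108945 -0.03980285 -0.00516187] [-0.70409343  0.46362937  0.27893749]
```

Emit:
apply_moves --pt "0 0 0.6 0 0 0 1" --pt "0 0 0.6 0 0 0 1" --pt "0 0 0.6 0 0 0 0" --pt "0 0 0.6 0 0 0 0" --pt "0 0 0.6 0 0 0 0" --pt "0 0 0.6 0 0 0 0" --pt "0 0 0.6 0 0 0 0" --pt "0 0 0.6 0 0 0 0" --pt "0 0 0.6 0 0 0 0" --pt "0 0 0.6 0 0 0 0" --squeeze 80

```text
time: 5.9
ee_pos: [0.461, -0.0398, -0.0199]
orientation: [[-0.207, 0.978, 0.001], [0.978, 0.207, -0.0], [-0.0, 0.001, -1.0]]
contact_force: [-0.2, -0.3, 6.1]
finger_gap: 0.27
```

```bash
python3 go.py "460.7 -39.6 -20 101.9" "461 -40 85 101.9" "464.2 -392.6 85 99.9" "464.2 -392.6 28 99.9"; python3 go.py "464.2 -392.6 28 99.9"  "631.6 -363.3 28 99.9"
```

```text
[-0.018, 0.008, -4.2, 0.0, 0.0, -0.0] r=463
[-13.845, -2.775, -4.2, 0.0, 0.0, 0.333] r=608
[-13.845, -2.775, -1.92, 0.0, 0.0, 0.333] r=608
[0.003, 6.798, -0.0, 0.0, 0.0, -0.0] r=729
```

Emit:
apply_moves --pt "0 0 -1.4 0 0 0 0" --pt "0 0 -2.8 0 0 0 0" --pt "0 0 -4.2 0 0 0 0" --pt "0 0 -4.2 0 0 0 0"

```text
time: 6.23
ee_pos: [0.4643, -0.0407, 0.0892]
orientation: [[-0.207, 0.978, 0.01], [0.978, 0.207, -0.003], [-0.005, 0.009, -1.0]]
contact_force: [0.7, -0.4, -1.9]
finger_gap: 0.265
```

Held. Now I'll carry it behind the offcuts and lower to 6 mm above the final height.

Emit:
apply_moves --pt "-13.84 -2.78 0 0 0 0.33 0" --pt "-13.84 -2.78 0 0 0 0.33 0" --pt "-13.84 -2.78 0 0 0 0.33 0" --pt "-13.84 -2.78 0 0 0 0.33 0" --pt "-13.84 -2.78 0 0 0 0.33 0" --pt "-13.84 -2.78 0 0 0 0.33 0" --pt "-13.84 -2.78 0 0 0 0.33 0" --pt "-13.84 -2.78 0 0 0 0.33 0" --pt "-13.84 -2.78 0 0 0 0.33 0" --pt "-13.84 -2.78 0 0 0 0.33 0" --pt "-13.84 -2.78 0 0 0 0.33 0" --pt "-13.84 -2.78 1.0 0 0 0.33 0" --pt "-13.84 -2.78 1.6 0 0 0.33 0" --pt "-13.84 -2.78 2.04 0 0 0.33 0" --pt "-13.84 -2.78 2.04 0 0 0.33 0" --pt "-13.84 -2.78 2.04 0 0 0.33 0"

```text
time: 7.57
ee_pos: [0.4639, -0.3908, 0.0328]
orientation: [[-0.174, 0.985, -0.002], [0.985, 0.174, 0.002], [0.002, -0.001, -1.0]]
contact_force: [0.0, -0.2, -1.1]
finger_gap: 0.272
```

Run:
```python
from station import telemetry, snapshot
from h import *
s=telemetry.read_state(); print(s["ee_pos"],s["contact_force"],s["finger_gap"])
for n in("scene","side","wrist"):
    s=snapshot(n); cv2.imwrite(f"pics/s_{n}.png",s["img"][...,::-1]); P,_,_=cloud(s); Z=P[...,2]*1000; hsv=cv2.cvtColor(s["img"],cv2.COLOR_RGB2HSV)
    L=(P[...,:2]-[.570,-.301])@np.array([[.985,-.172],[.172,.985]])*1000
    near=(abs(L[...,0])<190)&(abs(L[...,1])<170)&(s["range_z"]>0)
    w=near&(hsv[...,1]>50)&(hsv[...,0]>8)&(hsv[...,0]<32)&(Z>50)
    q=L[w]; 
    if len(q):
        print(n,"wood z",np.percentile(Z[w],[5,50,95]).round(1),rect(q/1000))
        A=np.c_[q,np.ones(len(q))][Z[w]>np.median(Z[w])-6]; print(" tilt fit",np.linalg.lstsq(A,Z[w][Z[w]>np.median(Z[w])-6],rcond=None)[0].round(3))
    br=near&(hsv[...,1]<70)&(Z>40)&(L[...,0]<-95)&(Z<75); 
    o=(near&(hsv[...,2]>120)&(hsv[...,1]<50)&(Z>58)&(Z<72)).astype(np.uint8); nn,l,st,_=cv2.connectedComponentsWithStats(o,connectivity=4)
    for i in range(1,nn):
        if st[i,4]>60: print(n,"offcut",rect(L[l==i]/1000))
```

```text
[ 0.46394174 -0.39082409  0.03278195] [ 0.0134985  -0.22892846 -1.07525929] 0.2716424585517562
scene wood z [ 84.1  98.8 261.2] (array([-99.2, -37.5]), array([182.2,  88.4]), 89.5)
 tilt fit [ 1.90400e+00 -2.69000e-01  3.28845e+02]
scene offcut (array([-59.7,  -6. ]), array([60. , 25.8]), -79.2)
scene offcut (array([-14.2,  14.1]), array([61.7, 25. ]), 87.5)
scene offcut (array([40.4, -1.2]), array([61. , 25.7]), 81.4)
side wood z [ 84.4  97.6 100.5] (array([-123.,  -33.]), array([181.5,  46.4]), -89.8)
 tilt fit [ 1.90000e-01 -2.60000e-02  1.22528e+02]
side offcut (array([38.7,  1.5]), array([60.5, 28.5]), 76.7)
side offcut (array([-17.5,  17. ]), array([65.1, 24.6]), 87.2)
side offcut (array([-63.7,  -2. ]), array([68.3, 23.7]), -80.6)
wrist wood z [ 99.1 100.6 101.9] (array([-125.7,  -34.4]), array([147.7, 105.9]), -69.5)
 tilt fit [ 1.6000e-02 -3.9000e-02  1.0304e+02]
wrist offcut (array([-14.6,  14.8]), array([60.5, 25.3]), 87.7)
wrist offcut (array([-60.1,  -4.9]), array([60.2, 24.7]), -80.1)
```

Emit:
apply_moves --pt "0 0 0.2 0 0 0 0" --pt "0 0.2 0.22 0 0 0 0" --pt "0 0.5 0.22 0 0 0 0" --pt "0 0.8 0.22 0 0 0 0" --pt "0 1.1 0.22 0 0 0 0" --pt "0 1.4 0.22 0 0 0 0" --pt "0 1.7 0.22 0 0 0 0" --pt "0 2.0 0.22 0 0 0 0" --pt "0 2.3 0.22 0 0 0 0" --pt "0 2.6 0.22 0 0 0 0" --pt "0 2.9 0.22 0 0 0 0" --pt "0 3.2 0.22 0 0 0 0" --pt "0 3.5 0.22 0 0 0 0" --pt "0 3.8 0.22 0 0 0 0" --pt "0 4.1 0.22 0 0 0 0" --pt "0 4.4 0.22 0 0 0 0" --pt "0 4.7 0.22 0 0 0 0" --pt "0 5.0 0.22 0 0 0 0" --pt "0 5.3 0.22 0 0 0 0" --pt "0 5.4 0.22 0 0 0 0"

```text
time: 9.38
ee_pos: [0.5989, -0.3691, 0.0281]
orientation: [[-0.173, 0.985, 0.001], [0.985, 0.173, -0.001], [-0.001, 0.001, -1.0]]
contact_force: [-0.2, -0.7, -0.5]
finger_gap: 0.27
```

```bash
cat > chk.py <<'E'
from station import telemetry, snapshot
from h import *
s=telemetry.read_state(); print(s["ee_pos"],s["contact_force"],s["finger_gap"],s["time"])
for n in("scene","side"):
    s=snapshot(n); P,_,_=cloud(s); Z=P[...,2]*1000; hsv=cv2.cvtColor(s["img"],cv2.COLOR_RGB2HSV)
    L=(P[...,:2]-[.570,-.301])@np.array([[.985,-.172],[.172,.985]])*1000
    near=(L[...,0]>-130)&(L[...,0]<190)&(abs(L[...,1])<100)&(s["range_z"]>0)
    o=(near&(hsv[...,2]>100)&(hsv[...,1]<60)&((Z>54)|((L[...,0]>52)&(Z>6)))&(Z<85)).astype(np.uint8); nn,l,st,_=cv2.connectedComponentsWithStats(o,connectivity=4)
    for i in range(1,nn):
        if st[i,4]>40: print(n,"offcut",rect(L[l==i]/1000),np.percentile(Z[l==i],[5,50,95]).round(),st[i].tolist())
    w=near&(hsv[...,1]>50)&(hsv[...,0]>8)&(hsv[...,0]<32)&(Z>50)&(Z<110); print(n,"brush",rect(L[w]/1000),np.median(Z[w]))
E
python3 chk.py
```

```text
[ 0.59892607 -0.36911689  0.02811469] [-0.16860724 -0.65517658 -0.50003695] 0.2702732792089698 9.3833
scene offcut (array([50.8, -5.6]), array([64.4, 26.8]), -89.7) [53. 65. 68.] [230, 365, 25, 37, 500]
scene offcut (array([85. ,  7.4]), array([74.6, 58.1]), -87.9) [15. 26. 30.] [245, 375, 40, 36, 840]
scene brush (array([ 17.4, -24.3]), array([151. ,  46.8]), -89.5) 93.95978813850529
side offcut (array([48.7, -5.9]), array([124.4, 122.6]), -4.6) [17. 47. 71.] [332, 161, 48, 26, 371]
side brush (array([ 18.1, -19.2]), array([156. ,  55.9]), -89.8) 90.96374204907303
```

Two are in the pan and the last is on the edge. Continuing.

Emit:
apply_moves --pt "0 0.2 0 0 0 0 0" --pt "0 0.4 0 0 0 0 0" --pt "0 0.6 0 0 0 0 0" --pt "0 0.8 0 0 0 0 0" --pt "0 1.0 0 0 0 0 0" --pt "0 1.2 0 0 0 0 0" --pt "0 1.4 0 0 0 0 0" --pt "0 1.6 0 0 0 0 0" --pt "0 1.6 0 0 0 0 0" --pt "0 1.6 0 0 0 0 0"

```text
time: 10.32
ee_pos: [0.6369, -0.3622, 0.0279]
orientation: [[-0.173, 0.985, -0.0], [0.985, 0.173, -0.0], [-0.0, -0.0, -1.0]]
contact_force: [-0.3, 0.4, -1.7]
finger_gap: 0.273
```

```bash
python3 chk.py
```

```text
[ 0.63694277 -0.36220835  0.02788096] [-0.34814706  0.39839721 -1.69041614] 0.27329282639074687 10.3167
scene offcut (array([92.2,  4.9]), array([80.9, 44.6]), -87.1) [19. 26. 55.] [251, 375, 34, 37, 785]
scene brush (array([ 55.9, -24.3]), array([151.2,  46.9]), -89.3) 93.69389828306295
side offcut (array([73.5,  9.8]), array([98.3, 89.5]), -89.3) [16. 52. 72.] [332, 160, 36, 27, 272]
side brush (array([ 51.3, -17.9]), array([152.6,  46.2]), -89.8) 90.95011711568799
```

Emit:
apply_moves --pt "0 0 -1 0 0 0 0" --pt "0 0 -2.4 0 0 0 0" --pt "0 0 -3.6 0 0 0 0" --pt "0 0 -3.6 0 0 0 0"

```text
time: 10.75
ee_pos: [0.6406, -0.3657, 0.1262]
orientation: [[-0.172, 0.985, 0.011], [0.985, 0.172, -0.009], [-0.011, 0.01, -1.0]]
contact_force: [1.6, -1.7, 0.4]
finger_gap: 0.269
```

```bash
python3 chk.py
python3 - <<'E'
from station import snapshot
import cv2,numpy as np
a=snapshot("side")["img"][130:230,300:440]; b=snapshot("scene")["img"][310:450,140:320]
o=np.zeros((420,800,3),np.uint8); o[:280,:392]=cv2.resize(a,(392,280)); o[:311,400:800]=cv2.resize(b,(400,311))
cv2.imwrite("pics/w4.png",o[...,::-1])
E
```

```text
[ 0.6406042  -0.3656977   0.12620738] [ 1.64754617 -1.70306307  0.39071742] 0.26902003481402587 10.75
scene offcut (array([74.3, -5.8]), array([62. , 22.4]), -89.3) [15. 51. 54.] [241, 373, 26, 38, 518]
scene offcut (array([101.5,  15. ]), array([61.6, 24.9]), -87.2) [16. 23. 26.] [262, 375, 23, 35, 437]
scene brush (array([0., 0.]), array([0., 0.]), 0.0) nan
side offcut (array([ 88.7, -10.6]), array([119.5,  60.4]), -78.7) [16. 26. 51.] [332, 163, 25, 24, 275]
side brush (array([0., 0.]), array([0., 0.]), 0.0) nan
  return _methods._mean(a, axis=axis, dtype=dtype,
  ret = ret.dtype.type(ret / rcount)
```

View pics/w4.png

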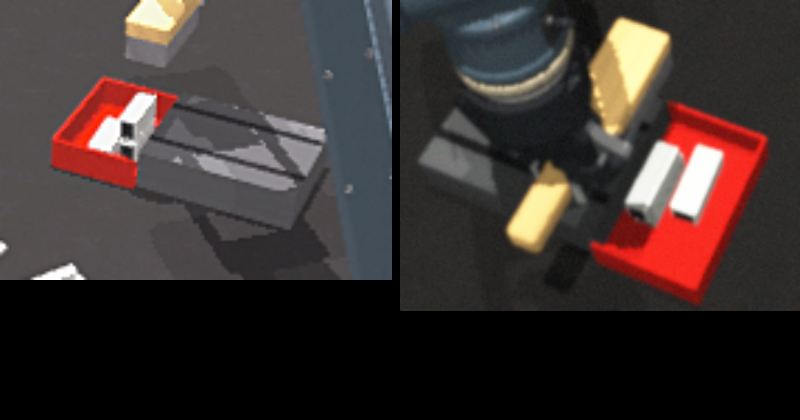

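The picture shows all three offcuts in the red pan: two on the floor, with the third lying across the first at (140,115) in the left crop. They look stable and the bed is clear. Now I'll carry the brush to the tray.

```bash
python3 go.py "636.6 -362.5 118.5 99.9" "515.7 242.3 90 -7.8"
```

```text
[24.663, -0.605, 1.14, 0.0, 0.0, 17.95] r=570
```

Emit:
apply_moves --pt "24.66 -0.6 0 0 0 17.95 0" --pt "24.66 -0.6 0 0 0 17.95 0" --pt "24.66 -0.6 0 0 0 17.95 0" --pt "24.66 -0.6 0 0 0 17.95 0" --pt "24.66 -0.6 0 0 0 17.95 0" --pt "24.66 -0.6 0 0 0 17.95 0" --pt "24.66 -0.6 0 0 0 17.95 0" --pt "24.66 -0.6 0 0 0 17.95 0" --pt "24.66 -0.6 0 0 0 17.95 0" --pt "24.66 -0.6 0 0 0 17.95 0" --pt "24.66 -0.6 0 0 0 17.95 0" --pt "24.66 -0.6 0 0 0 17.95 0" --pt "24.66 -0.6 0 0 0 17.95 0" --pt "24.66 -0.6 0 0 0 17.95 0" --pt "24.66 -0.6 0 0 0 17.95 0" --pt "24.66 -0.6 0 0 0 17.95 0" --pt "24.66 -0.6 0.6 0 0 17.95 0" --pt "24.66 -0.6 1.14 0 0 17.95 0" --pt "24.66 -0.6 1.14 0 0 17.95 0" --pt "24.66 -0.6 1.14 0 0 17.95 0"

```text
time: 12.62
ee_pos: [0.5132, 0.2418, 0.0875]
orientation: [[0.991, -0.135, -0.006], [-0.135, -0.991, -0.001], [-0.005, 0.002, -1.0]]
contact_force: [1.2, 1.2, -1.1]
finger_gap: 0.27
```

```bash
cat > tb.py <<'E'
# brush pose in tray frame + tray pose, each camera on its own
from station import telemetry, snapshot
from h import *
import sys
s=telemetry.read_state(); print(s["ee_pos"],s["contact_force"].round(1),round(s["finger_gap"],3),round(s["time"],2))
for n in("scene","side","wrist"):
    s=snapshot(n); P,_,_=cloud(s); Z=P[...,2]*1000; hsv=cv2.cvtColor(s["img"],cv2.COLOR_RGB2HSV); H,S,V=[hsv[...,i].astype(int) for i in range(3)]
    near=(abs(P[...,0]-.559)<.16)&(abs(P[...,1]-.304)<.16)&(s["range_z"]>0)
    m=near&(S<40)&(V>95)&(Z>10)&(Z<19); print(n,"tray",rect(P[m][:,:2]),end=" ")
    w=near&(S>50)&(H>8)&(H<32)&(Z>20)&(Z<180); q=P[w]
    if len(q)>50:
        zt=np.percentile(q[:,2],90); q=q[abs(q[:,2]-zt)<.01]; print("brush",rect(q[:,:2]),"z",np.percentile(q[:,2]*1000,[5,50,95]).round(1))
E
python3 tb.py
```

```text
[0.51323702 0.24178635 0.08747829] [ 1.2  1.2 -1.1] 0.27 12.62
scene tray (array([561.5, 304. ]), array([209.3, 202.9]), 82.3) brush (array([547.8, 234.7]), array([182. ,  48.5]), -7.9) z [147.3 153.1 155.7]
side tray (array([558.4, 305.7]), array([205.6, 204.3]), -8.0) brush (array([545.7, 240.6]), array([183.3,  47.6]), -8.7) z [145.3 152.  155. ]
wrist tray (array([565.6, 335.1]), array([202.6, 143.6]), -7.6) brush (array([553.1, 237. ]), array([146.2,  47.4]), -7.6) z [154.  155.5 156.7]
```

Emit:
apply_moves --pt "0.06 0 1.0 0 0 0 0" --pt "0.06 0 2.0 0 0 0 0" --pt "0.06 0 2.6 0 0 0 0" --pt "0.06 0 2.8 0 0 0 0" --pt "0.06 0 2.8 0 0 0 0" --pt "0.06 0 2.8 0 0 0 0"

```text
time: 13.27
ee_pos: [0.5176, 0.242, 0.0202]
orientation: [[0.991, -0.135, 0.001], [-0.135, -0.991, 0.0], [0.001, -0.0, -1.0]]
contact_force: [0.1, -0.7, -0.9]
finger_gap: 0.267
```

```bash
python3 tb.py
```

```text
[0.5176256  0.24200642 0.02019464] [ 0.1 -0.7 -0.9] 0.267 13.27
scene tray (array([561.1, 304.3]), array([206.6, 202.6]), 82.6) brush (array([570., 232.]), array([143.8,  49.1]), -7.4) z [80.7 86.2 89. ]
side tray (array([559.1, 306.2]), array([205.7, 203.9]), -8.2) brush (array([549.7, 243.7]), array([182.7,  47.9]), -11.9) z [78.5 84.2 87. ]
wrist tray (array([560.6, 312.3]), array([198.2, 192.6]), -6.9) brush (array([555.9, 236.9]), array([146. ,  50.2]), -7.7) z [85.9 87.5 88.6]
```

Emit:
apply_moves --pt "0 0 0.5 0 0 0 0" --pt "0 0 0.9 0 0 0 0" --pt "0 0 1.2 0 0 0 0" --pt "0 0 1.3 0 0 0 0" --pt "0 0 1.36 0 0 0 0" --pt "0 0 1.36 0 0 0 0"

```text
time: 13.92
ee_pos: [0.5167, 0.242, -0.0148]
orientation: [[0.991, -0.135, -0.001], [-0.135, -0.991, -0.0], [-0.001, 0.0, -1.0]]
contact_force: [0.4, -0.2, -1.2]
finger_gap: 0.272
```

```bash
python3 tb.py
```

```text
[ 0.51668333  0.24203264 -0.01478518] [ 0.4 -0.2 -1.2] 0.272 13.92
scene tray (array([562.1, 303.9]), array([209.1, 202. ]), 82.6) brush (array([571.1, 232.4]), array([145.2,  49.8]), -8.2) z [45.5 51.1 54.2]
side tray (array([558.6, 305.6]), array([205.7, 204.5]), -7.8) brush (array([547.4, 240.9]), array([183.8,  46.6]), -9.1) z [43.  49.  52.1]
wrist tray (array([552.6, 302.8]), array([195.8, 187.6]), 82.0) brush (array([554.8, 236.6]), array([145.9,  48.9]), -7.6) z [50.7 52.2 53.3]
```

Inside the compartment with no contact force. Releasing.

Emit:
apply_moves --pt "0 0 0.04 0 0 0 0.6" --pt "0 0 0.04 0 0 0 0.6" --pt "0 0 0.04 0 0 0 0.6" --pt "0 0 0.04 0 0 0 0.6" --pt "0 0 -0.8 0 0 0 0.6" --pt "0 0 -2.4 0 0 0 0.6" --pt "0 0 -3.6 0 0 0 1" --pt "0 0 -5 0 0 0 1" --pt "0 0 -5 0 0 0 1" --pt "0 0 -5 0 0 0 1"

```text
time: 14.9
ee_pos: [0.5186, 0.2425, 0.1131]
orientation: [[0.991, -0.135, 0.006], [-0.135, -0.991, 0.001], [0.005, -0.002, -1.0]]
contact_force: [0.6, -0.1, -0.8]
finger_gap: 1.002
```

```bash
python3 tb.py
python3 - <<'E'
from station import snapshot
import cv2
cv2.imwrite("pics/w5.png",cv2.resize(snapshot("wrist")["img"],(560,420))[...,::-1])
E
```

```text
[0.51864053 0.24254718 0.11305836] [ 0.6 -0.1 -0.8] 1.002 14.9
scene tray (array([559.8, 303.7]), array([207.3, 205.9]), 82.3) brush (array([551. , 235.7]), array([183.5,  48.3]), -8.5) z [44.8 50.1 53.1]
side tray (array([559.3, 306.3]), array([206.5, 203.3]), -7.8) brush (array([548.1, 238.9]), array([183.7,  48. ]), -6.8) z [41.1 47.3 50.7]
wrist tray (array([561.4, 305.4]), array([203.5, 202.8]), 82.4) brush (array([551.5, 237.5]), array([180.9,  46.2]), -7.3) z [48.7 50.7 51.9]
```

View pics/w5.png

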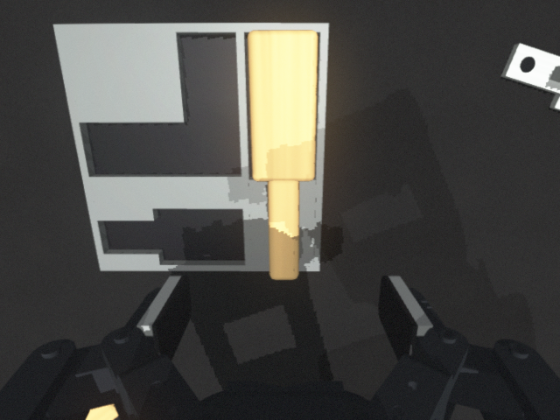

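```bash
python3 go.py "517.2 242.1 111 -7.8" "577 -14 100 68"
```

```text
[3.76, 9.825, 0.44, 0.0, 0.0, -12.633] r=577
```

The brush is seated: its top is at 50.7 mm flat, it is centred within about 2 mm of its place, and the picture shows it inside the compartment at (285,150). On to the strap.

Emit:
apply_moves --pt "3.76 9.82 0 0 0 -12.63 1" --pt "3.76 9.82 0 0 0 -12.63 1" --pt "3.76 9.82 0 0 0 -12.63 1" --pt "3.76 9.82 0 0 0 -12.63 1" --pt "3.76 9.82 0.44 0 0 -12.63 1" --pt "3.76 9.82 0.44 0 0 -12.63 1" --pt "3.76 9.82 0.44 0 0 -12.63 1" --pt "3.76 9.82 0.44 0 0 -12.63 1" --pt "3.76 9.82 0.44 0 0 -12.63 1" --pt "3.76 9.82 0.44 0 0 -12.63 1" --pt "3.76 9.82 0.44 0 0 -12.63 1" --pt "3.76 9.82 0.44 0 0 -12.63 1" --pt "3.76 9.82 0.44 0 0 -12.63 1" --pt "3.76 9.82 0.44 0 0 -12.63 1"

```text
time: 16.27
ee_pos: [0.5763, -0.0137, 0.0986]
orientation: [[0.377, 0.926, -0.002], [0.926, -0.377, 0.0], [-0.0, -0.002, -1.0]]
contact_force: [0.0, -0.5, -0.8]
finger_gap: 1.0
```

```bash
cat > wr.py <<'E'
# wrist view: components with bright grey px above table: plate and rib rects
from station import telemetry, snapshot
from h import *
s=telemetry.read_state(); print(s["ee_pos"],s["contact_force"].round(1),round(s["finger_gap"],3),round(s["time"],2)); ee=s["ee_pos"]
s=snapshot("wrist"); P,_,_=cloud(s); Z=P[...,2]*1000; hsv=cv2.cvtColor(s["img"],cv2.COLOR_RGB2HSV)
m=((s["range_z"]>0)&(hsv[...,1]<60)&(hsv[...,2]>50)&(Z>3.5)&(Z<36)).astype(np.uint8)
nn,l,st,_=cv2.connectedComponentsWithStats(m)
for i in range(1,nn):
    if st[i,4]<400: continue
    k=l==i; r=k&(Z>24); print(st[i].tolist(),"all",rect(P[k][:,:2]),end=" ")
    if r.sum()>50: print("rib",rect(P[r][:,:2]),np.percentile(Z[r],[50,95]).round(1),r.sum())
    else: print()
E
python3 wr.py
```

```text
[ 0.57630761 -0.01372493  0.0985908 ] [ 0.  -0.5 -0.8] 1.0 16.27
[577, 0, 63, 218, 5382] all (array([797.3,  -9.4]), array([156.4,  28.2]), -87.3) 
[392, 71, 183, 180, 13503] all (array([ 7.041e+02, -5.000e-01]), array([120.3, 101.1]), 89.4) rib (array([671.9, -14.8]), array([70.6, 11.1]), 89.4) [30.5 31.7] 1916
[297, 135, 63, 160, 7675] all (array([582.3,  -4.9]), array([120.5,  46.1]), 67.3) rib (array([578.9, -13.9]), array([70.3, 10. ]), 67.7) [30.7 31.8] 1464
[587, 252, 53, 92, 2531] all (array([ 763.9, -136.5]), array([65.1, 23.6]), 53.7) rib (array([ 758.6, -139.4]), array([58.7, 17.2]), 65.1) [29.9 35.3] 907
```

Emit:
apply_moves --pt "0.03 0.07 1.5 0 0 0.07 1" --pt "0.03 0.07 3 0 0 0.07 1" --pt "0.03 0.07 4 0 0 0.07 1" --pt "0.03 0.07 4.7 0 0 0.07 1" --pt "0.03 0.07 5.04 0 0 0.07 1" --pt "0.03 0.07 5.04 0 0 0.07 1" --pt "0.03 0.07 5.04 0 0 0.07 0" --pt "0.03 0.07 5.04 0 0 0.07 0" --pt "0.03 0.07 5.04 0 0 0.07 0" --pt "0.03 0.07 5.04 0 0 0.07 0" --pt "0.03 0.07 5.04 0 0 0.07 0" --pt "0.03 0.07 5.04 0 0 0.07 0" --pt "0.03 0.07 5.04 0 0 0.07 0" --pt "0.03 0.07 5.04 0 0 0.07 0" --pt "0.03 0.07 5.04 0 0 0.07 0"

```text
time: 17.57
ee_pos: [0.5791, -0.0139, -0.0256]
orientation: [[0.381, 0.925, 0.001], [0.925, -0.381, -0.0], [0.0, 0.001, -1.0]]
contact_force: [-1.0, 0.1, 6.0]
finger_gap: 0.097
```

Run:
```python
import numpy as np
a=np.radians(-7.7);R=np.array([[np.cos(a),-np.sin(a)],[np.sin(a),np.cos(a)]])
T=np.array([561,305.2])
for n,p in(("strap rib",(-68,21)),("corner rib",(9,16)),("strap org",(-68,31)),("corner org",(41,31))): print(n,(T+R@p).round(1))
```

```text
strap rib [496.4 335.1]
corner rib [572.1 319.8]
strap org [497.8 345. ]
corner org [605.8 330.4]
```

```bash
python3 go.py "578.9 -14 -26 67.6" "496.4 335.1 74 82.3"
```

```text
[11.653, -8.372, -4.0, 0.0, 0.0, -2.45] r=599
```

Emit:
apply_moves --pt "0 0 -1.4 0 0 0 0" --pt "0 0 -2.8 0 0 0 0" --pt "0 0 -4 0 0 0 0" --pt "0 0 -4 0 0 0 0"

```text
time: 17.9
ee_pos: [0.583, -0.0146, 0.0789]
orientation: [[0.381, 0.925, 0.011], [0.925, -0.381, -0.002], [0.002, 0.011, -1.0]]
contact_force: [0.2, -1.0, -1.6]
finger_gap: 0.098
```

Emit:
apply_moves --pt "11.65 -8.37 0 0 0 -2.45 0" --pt "11.65 -8.37 0 0 0 -2.45 0" --pt "11.65 -8.37 0 0 0 -2.45 0" --pt "11.65 -8.37 0 0 0 -2.45 0" --pt "11.65 -8.37 0 0 0 -2.45 0" --pt "11.65 -8.37 0 0 0 -2.45 0" --pt "11.65 -8.37 0 0 0 -2.45 0" --pt "11.65 -8.37 0 0 0 -2.45 0" --pt "11.65 -8.37 0 0 0 -2.45 0" --pt "11.65 -8.37 0 0 0 -2.45 0" --pt "11.65 -8.37 0 0 0 -2.45 0" --pt "11.65 -8.37 1.6 0 0 -2.45 0" --pt "11.65 -8.37 2.4 0 0 -2.45 0" --pt "11.65 -8.37 2.4 0 0 -2.45 0" --pt "11.65 -8.37 2.4 0 0 -2.45 0"

```text
time: 19.15
ee_pos: [0.4954, 0.3333, 0.0121]
orientation: [[0.136, 0.991, -0.004], [0.991, -0.136, -0.002], [-0.002, -0.003, -1.0]]
contact_force: [-0.3, -0.1, -0.6]
finger_gap: 0.097
```

```bash
cat > tp.py <<'E'
# part held over tray (wrist): bright px above z0
from station import telemetry, snapshot
from h import *
import sys
z0,z1=map(float,sys.argv[1:3])
s=telemetry.read_state(); print(s["ee_pos"],s["contact_force"].round(1),round(s["finger_gap"],3),round(s["time"],2))
ee=s["ee_pos"]; ax=s["orientation"][:2,0]; ay=s["orientation"][:2,1]
for n in ("wrist","scene","side"):
    s=snapshot(n); P,_,_=cloud(s); Z=P[...,2]*1000; hsv=cv2.cvtColor(s["img"],cv2.COLOR_RGB2HSV)
    d=P[...,:2]-ee[:2]; X=d@ax*1000; Y=d@ay*1000
    m=(s["range_z"]>0)&(hsv[...,1]<60)&(hsv[...,2]>90)&(Z>z0)&(Z<z1)&(abs(X)<130)&(abs(Y)<130)
    if m.sum()<30: print(n,m.sum()); continue
    q=np.c_[X[m],Y[m]]; print(n,m.sum(),"tool-frame rect",rect(q/1000),"world",rect(P[m][:,:2]),"z",np.percentile(Z[m],[5,50,95]).round(1),"x",np.percentile(q[:,0],[1,99]).round(1),"y",np.percentile(q[:,1],[1,99]).round(1))
    f=np.linalg.lstsq(np.c_[q,np.ones(len(q))],Z[m],rcond=None)[0]; print("  slope",f.round(3))
E
python3 tp.py 36 56; python3 tb.py
```

```text
[0.49538946 0.33325553 0.01211526] [-0.3 -0.1 -0.6] 0.097 19.15
wrist 10483 tool-frame rect (array([-24.4,  31.2]), array([198.2,  92.6]), -40.1) world (array([523. , 304.9]), array([198.2,  92.6]), -57.7) z [43.1 44.3 45.8] x [-45.   69.3] y [-21.6  23.2]
  slope [-8.0000e-03 -3.0000e-03  4.4821e+01]
scene 298 tool-frame rect (array([10.2,  1.5]), array([126.5,  48. ]), 0.2) world (array([498.2, 343.2]), array([126.5,  48. ]), 82.0) z [41.1 45.5 51.4] x [-52.1  69.2] y [-22.2  25.2]
  slope [-5.0000e-03 -1.4000e-02  4.5718e+01]
side 763 tool-frame rect (array([-18.3,  20.2]), array([180.2,  89.4]), -0.5) world (array([512.9, 312.4]), array([180.2,  89.4]), 82.7) z [40.9 45.8 51.3] x [-100.2   70.7] y [-23.8  60.2]
  slope [-1.8000e-02  3.7000e-02  4.5894e+01]
[0.49779547 0.33491056 0.01484527] [ 0.3  0.7 -1.3] 0.099 19.3
scene tray (array([560.9, 303.4]), array([209. , 204.2]), 81.6) brush (array([551.6, 235.1]), array([182.4,  48.7]), -7.9) z [44.1 50.2 53.1]
side tray (array([559. , 306.1]), array([205.3, 203.2]), -7.9) brush (array([505.3, 243.9]), array([97.7, 31.8]), -15.2) z [40.2 46.2 49.5]
wrist tray (array([564.1, 320.4]), array([203.5, 171.3]), -7.7) brush (array([528.1, 343.3]), array([66.1,  8.9]), -10.3) z [124.  132.5 135.2]
```

Emit:
apply_moves --pt "0 0 0.5 0 0 0 0" --pt "0 0 0.9 0 0 0 0" --pt "0 0 1.1 0 0 0 0" --pt "0 0 1.25 0 0 0 0" --pt "0 0 1.38 0 0 0 0" --pt "0 0 1.38 0 0 0 0" --pt "0 0 1.38 0 0 0 0"

```text
time: 20.03
ee_pos: [0.4964, 0.3352, -0.0212]
orientation: [[0.134, 0.991, 0.0], [0.991, -0.134, 0.0], [0.0, 0.0, -1.0]]
contact_force: [-0.2, 0.1, -0.8]
finger_gap: 0.097
```

```bash
python3 tp.py 6 15
```

```text
[ 0.49635531  0.33524961 -0.02119479] [-0.2  0.1 -0.8] 0.097 20.03
wrist 43301 tool-frame rect (array([ 5.8, 48.7]), array([162.6, 148.4]), 90.0) world (array([545.4, 334.4]), array([162.6, 148.4]), -7.7) z [10.5 14.2 14.9] x [-57.5  79.3] y [-31.3 126.9]
  slope [4.0000e-03 1.4000e-02 1.2819e+01]
scene 836 tool-frame rect (array([-22. ,  47.8]), array([207.2, 164.1]), 0.2) world (array([540.8, 307.1]), array([207.2, 164.1]), 82.1) z [ 8.6 12.9 14.8] x [-124.2   78.1] y [-31.2 128.4]
  slope [2.0000e-03 9.0000e-03 1.2038e+01]
side 2213 tool-frame rect (array([-21.1,  45.9]), array([205. , 166.5]), 0.6) world (array([539.1, 308.2]), array([205. , 166.5]), 81.7) z [ 7.5 12.2 14.6] x [-118.    80.2] y [-35.8 128.1]
  slope [-4.000e-03  8.000e-03  1.156e+01]
```

Emit:
apply_moves --pt "0 0 0.04 0 0 0 0" --pt "0 0 0.04 0 0 0 0.4" --pt "0 0 0.04 0 0 0 0.4" --pt "0 0 0.04 0 0 0 0.4" --pt "0 0 -0.8 0 0 0 0.4" --pt "0 0 -2.4 0 0 0 0.4" --pt "0 0 -3.6 0 0 0 1" --pt "0 0 -5 0 0 0 1" --pt "0 0 -5 0 0 0 1" --pt "0 0 -5 0 0 0 1"

```text
time: 21.02
ee_pos: [0.498, 0.3359, 0.1066]
orientation: [[0.134, 0.991, 0.005], [0.991, -0.134, 0.002], [0.003, 0.005, -1.0]]
contact_force: [0.1, 0.3, 0.1]
finger_gap: 0.943
```

```bash
python3 tb.py; python3 tp.py 26 40; python3 tp.py 7.5 12
python3 - <<'E'
from station import snapshot
import cv2
cv2.imwrite("pics/w6.png",cv2.resize(snapshot("wrist")["img"],(560,420))[...,::-1])
E
python3 go.py "496.4 335.1 103.5 82.3" "671.9 -14.8 100 89.4"
```

```text
[0.49802604 0.33594322 0.10660506] [0.1 0.3 0.1] 0.943 21.02
scene tray (array([560.9, 304.9]), array([209.5, 205.6]), 82.5) brush (array([551.9, 235.8]), array([180.2,  49.8]), -7.9) z [44.4 49.9 53.2]
side tray (array([559., 306.]), array([205.6, 203.9]), -7.7) brush (array([537.8, 243. ]), array([161.9,  44.8]), -9.1) z [40.5 46.3 50.6]
wrist tray (array([561.7, 305. ]), array([202.8, 202.8]), 82.2) brush (array([502.9, 334.3]), array([99.8, 23. ]), -8.4) z [157.6 168.3 175.4]
[0.49508102 0.33460644 0.10274156] [ 0.1  0.2 -0. ] 1.0 21.17
wrist 1449 tool-frame rect (array([-32.1,  33.9]), array([147.8,  55.1]), -44.0) world (array([524.3, 298.3]), array([147.8,  55.1]), -53.7) z [33.5 34.7 35.8] x [-33.9  35.5] y [-2.6  6.9]
  slope [-5.0000e-03 -1.5000e-02  3.4642e+01]
scene 115 tool-frame rect (array([-52.2,  44.2]), array([196.8,  50.6]), -40.7) world (array([531.9, 276.9]), array([196.8,  50.6]), -57.0) z [27.6 33.5 37. ] x [-113.   34.] y [ -4.7 118.9]
  slope [ 4.0000e-03 -4.3000e-02  3.3133e+01]
side 220 tool-frame rect (array([-20. ,  38.9]), array([157.4, 128.7]), 77.8) wo
[... 253 characters left out ...]
7, 16. ]), array([128.3,  82.9]), 0.1) world (array([512.6, 343.1]), array([128.3,  82.9]), 82.2) z [ 9.5 10.7 11.7] x [-48.5  69.6] y [-20.7  24.8]
  slope [ 1.0000e-03 -3.0000e-03  1.0621e+01]
scene 314 tool-frame rect (array([-20.7,  47.9]), array([205.6, 163.6]), -0.2) world (array([539.9, 307.8]), array([205.6, 163.6]), 82.5) z [ 8.  10.5 11.8] x [-123.2   78.9] y [-31.8 126.5]
  slope [1.0000e-03 5.0000e-03 1.0136e+01]
side 1139 tool-frame rect (array([-19.4,  47.1]), array([202.5, 165.6]), -0.2) world (array([539.3, 309.1]), array([202.5, 165.6]), 82.5) z [ 7.9 10.4 11.9] x [-112.8   81. ] y [-34.8 127.2]
  slope [-1.e-03  6.e-03  1.e+01]
[-12.929, 8.832, 0.14, 0.0, 0.0, -1.183] r=672
```

View pics/w6.png

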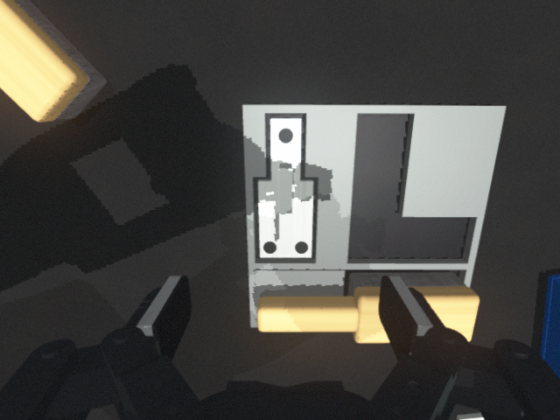

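The picture shows the strap in its compartment, tongue up at (285,125), with an even gap around it. Its plate top is at 10.6 mm, so it is flat. Now the corner.

Emit:
apply_moves --pt "-12.93 8.83 0 0 0 -1.18 1" --pt "-12.93 8.83 0 0 0 -1.18 1" --pt "-12.93 8.83 0 0 0 -1.18 1" --pt "-12.93 8.83 0 0 0 -1.18 1" --pt "-12.93 8.83 0 0 0 -1.18 1" --pt "-12.93 8.83 0 0 0 -1.18 1" --pt "-12.93 8.83 0 0 0 -1.18 1" --pt "-12.93 8.83 0 0 0 -1.18 1" --pt "-12.93 8.83 0 0 0 -1.18 1" --pt "-12.93 8.83 0.18 0 0 -1.18 1" --pt "-12.93 8.83 0.18 0 0 -1.18 1" --pt "-12.93 8.83 0.18 0 0 -1.18 1" --pt "-12.93 8.83 0.18 0 0 -1.18 1" --pt "-12.93 8.83 0.18 0 0 -1.18 1"

```text
time: 22.68
ee_pos: [0.6706, -0.0127, 0.0993]
orientation: [[0.009, 1.0, -0.002], [1.0, -0.009, 0.001], [0.001, -0.002, -1.0]]
contact_force: [0.3, 0.2, 0.2]
finger_gap: 0.997
```

```bash
python3 wr.py
```

```text
[ 0.67063538 -0.01272916  0.09925789] [0.3 0.2 0.2] 0.997 22.68
[470, 85, 75, 241, 6836] all (array([799.9,  -1. ]), array([179.4,  38.1]), -89.3) 
[301, 131, 134, 162, 11593] all (array([ 7.042e+02, -5.000e-01]), array([120.9,  99.7]), 89.5) rib (array([672.4, -14.8]), array([70.2,  9.9]), 89.3) [30.7 31.8] 1468
[417, 360, 25, 60, 723] all (array([ 752. , -142.5]), array([37. ,  6.3]), 73.6) rib (array([ 752.1, -142.1]), array([35.9,  6.1]), 73.3) [30.  35.2] 295
```

Emit:
apply_moves --pt "0 0.02 1.5 0 0 0 1" --pt "0 0.02 3 0 0 0 1" --pt "0 0.02 4 0 0 0 1" --pt "0 0.02 4.7 0 0 0 1" --pt "0 0.02 5.04 0 0 0 1" --pt "0 0.02 5.04 0 0 0 1" --pt "0 0.02 5.04 0 0 0 0" --pt "0 0.02 5.04 0 0 0 0" --pt "0 0.02 5.04 0 0 0 0" --pt "0 0.02 5.04 0 0 0 0" --pt "0 0.02 5.04 0 0 0 0" --pt "0 0.02 5.04 0 0 0 0" --pt "0 0.02 5.04 0 0 0 0" --pt "0 0.02 5.04 0 0 0 0" --pt "0 0.02 5.04 0 0 0 0"

```text
time: 23.98
ee_pos: [0.6728, -0.0149, -0.0255]
orientation: [[0.011, 1.0, 0.001], [1.0, -0.011, -0.0], [-0.0, 0.001, -1.0]]
contact_force: [-0.5, -0.5, 6.6]
finger_gap: 0.097
```

```bash
python3 go.py "672.4 -14.8 -26 89.4" "572.1 319.8 74 82.3"
```

```text
[13.341, -4.152, -4.0, 0.0, 0.0, 1.183] r=655
```

Emit:
apply_moves --pt "0 0 -1.4 0 0 0 0" --pt "0 0 -2.8 0 0 0 0" --pt "0 0 -4 0 0 0 0" --pt "0 0 -4 0 0 0 0" --pt "13.34 -4.15 -4 0 0 1.18 0" --pt "13.34 -4.15 -4 0 0 1.18 0" --pt "13.34 -4.15 -4 0 0 1.18 0" --pt "13.34 -4.15 -4 0 0 1.18 0" --pt "13.34 -4.15 -4 0 0 1.18 0" --pt "13.34 -4.15 -4 0 0 1.18 0" --pt "13.34 -4.15 -4 0 0 1.18 0" --pt "13.34 -4.15 -4 0 0 1.18 0" --pt "13.34 -4.15 -4 0 0 1.18 0" --pt "13.34 -4.15 -4 0 0 1.18 0" --pt "13.34 -4.15 -4 0 0 1.18 0" --pt "13.34 -4.15 -2.6 0 0 1.18 0" --pt "13.34 -4.15 -1.6 0 0 1.18 0" --pt "13.34 -4.15 -1.6 0 0 1.18 0" --pt "13.34 -4.15 -1.6 0 0 1.18 0" --pt "13.34 -4.15 -1.6 0 0 1.18 0"

```text
time: 25.65
ee_pos: [0.5734, 0.3188, 0.0141]
orientation: [[0.136, 0.991, 0.001], [0.991, -0.136, 0.0], [0.0, 0.001, -1.0]]
contact_force: [0.2, -0.1, -1.0]
finger_gap: 0.098
```

```bash
python3 tp.py 36 47
```

```text
[0.57343708 0.31876048 0.01413823] [ 0.2 -0.1 -1. ] 0.098 25.65
wrist 15889 tool-frame rect (array([ 7.1, -5.2]), array([163.2, 137.4]), 76.5) world (array([569.3, 326.5]), array([163.2, 137.4]), 5.7) z [44.4 46.3 46.9] x [-36.4  74.6] y [-17.1  81.5]
  slope [9.0000e-03 4.0000e-03 4.5712e+01]
scene 270 tool-frame rect (array([13.6, -0.1]), array([165.5, 122.5]), 89.8) world (array([575.2, 332.2]), array([165.5, 122.5]), -7.6) z [37.9 45.5 46.8] x [-47.3  72.1] y [-80.4  81.5]
  slope [1.6000e-02 3.9000e-02 4.3847e+01]
side 540 tool-frame rect (array([-13.1,  -9.7]), array([181.2, 179.4]), 2.2) world (array([562. , 307.1]), array([181.2, 179.4]), 80.0) z [41.2 45.2 46.9] x [-100.7   76.7] y [-84.2  76.8]
  slope [-6.0000e-03  5.0000e-03  4.4922e+01]
```

Emit:
apply_moves --pt "0 0 0.5 0 0 0 0" --pt "0 0 0.9 0 0 0 0" --pt "0 0 1.1 0 0 0 0" --pt "0 0 1.25 0 0 0 0" --pt "0 0 1.38 0 0 0 0" --pt "0 0 1.42 0 0 0 0" --pt "0 0 1.42 0 0 0 0"

```text
time: 26.38
ee_pos: [0.5715, 0.3198, -0.0215]
orientation: [[0.134, 0.991, -0.001], [0.991, -0.134, -0.001], [-0.001, -0.001, -1.0]]
contact_force: [-2.3, -1.4, 3.1]
finger_gap: 0.096
```

```bash
python3 tp.py 6 12.5
```

```text
[ 0.5714947   0.31975107 -0.02153365] [-2.3 -1.4  3.1] 0.096 26.38
wrist 30895 tool-frame rect (array([ 9.1, -8.3]), array([192.7, 143.3]), -86.5) world (array([564.5, 329.8]), array([192.7, 143.3]), -11.2) z [ 9.3 10.7 11.8] x [-35.7  74.5] y [-98.   80.5]
  slope [ 1.0000e-03 -0.0000e+00  1.0576e+01]
scene 634 tool-frame rect (array([-16.1, -12.5]), array([210.3, 206.5]), 90.0) world (array([556.9, 305.4]), array([210.3, 206.5]), -7.6) z [ 7.  10.4 12.3] x [-118.6   79.5] y [-106.6   91.8]
  slope [1.0000e-03 1.0000e-03 1.0213e+01]
side 2185 tool-frame rect (array([-15.8, -10.8]), array([206.3, 203.9]), -90.0) world (array([558.7, 305.5]), array([206.3, 203.9]), -7.7) z [ 6.8 10.3 12.3] x [-97.9  85.3] y [-112.2   88.6]
  slope [-2.0000e-03  7.0000e-03  1.0243e+01]
```

Plate at z≈10.6 mm with light floor contact. Releasing.

Emit:
apply_moves --pt "0 0 0 0 0 0 0.4" --pt "0 0 0 0 0 0 0.4" --pt "0 0 0 0 0 0 0.4" --pt "0 0 0 0 0 0 0.4" --pt "0 0 -0.8 0 0 0 0.4" --pt "0 0 -2.4 0 0 0 0.4" --pt "0 0 -3.6 0 0 0 1" --pt "0 0 -6 0 0 0 1" --pt "0 0 -6 0 0 0 1" --pt "-6 0 -6 0 0 0 1" --pt "-6 0 -6 0 0 0 1" --pt "-6 0 -6 0 0 0 1" --pt "-6 0 -6 0 0 0 1" --pt "-6 0 -6 0 0 0 1" --pt "-6 0 -6 0 0 0 1" --pt "-6 0 -6 0 0 0 1"

```text
time: 27.87
ee_pos: [0.5529, 0.1715, 0.1283]
orientation: [[0.134, 0.991, 0.002], [0.991, -0.134, 0.001], [0.001, 0.001, -1.0]]
contact_force: [-0.6, 1.3, 0.1]
finger_gap: 1.003
```

```bash
python3 chk.py 2>/dev/null
python3 - <<'E'
from station import snapshot
from h import *
S={n:snapshot(n) for n in("wrist","scene","side")}
s=S["wrist"]; P,_,_=cloud(s); Z=P[...,2]*1000; a=np.radians(-7.7)
L=(P[...,:2]-[.561,.3052])@np.array([[np.cos(a),-np.sin(a)],[np.sin(a),np.cos(a)]])*1000
V=cv2.cvtColor(s["img"],cv2.COLOR_RGB2HSV)[...,2]; b=(s["range_z"]>0)&(V>90)
for n,k in(("strap rib want -68,21",(L[...,0]<-45)&(abs(L[...,1]-25)<70)&(Z>30)&(Z<38)),("strap plate",(L[...,0]<-42)&(L[...,0]>-94)&(abs(L[...,1]-31)<63)&(Z>8.5)&(Z<12)),
 ("corner rib want 9,16",(abs(L[...,0]-9)<25)&(abs(L[...,1]-20)<60)&(Z>30)&(Z<38)),("corner plate want 41,31",(L[...,0]>-12)&(L[...,0]<94)&(abs(L[...,1]-31)<63)&(Z>8.5)&(Z<12)),
 ("brush want 0,-67",(abs(L[...,1]+67)<35)&(Z>44)&(Z<56))):
    k=k&b
    if k.sum()>40: print(n,rect(L[k]/1000),np.percentile(Z[k],[5,50,95]).round(1),k.sum())
o=np.zeros((480,800,3),np.uint8); o[:300,:400]=cv2.resize(s["img"],(400,300)); o[:300,400:]=cv2.resize(S["scene"]["img"],(400,300)); o[300:,:266]=cv2.resize(S["side"]["img"][130:370,120:440],(266,180))
cv2.imwrite("pics/w7.png",o[...,::-1])
E
```

```text
[0.55289236 0.17149127 0.12830298] [-0.6324241   1.30034882  0.14726272] 1.0032661142842694 27.8667
scene offcut (array([89.4,  4.5]), array([81.4, 50.6]), -88.2) [16. 26. 53.] [242, 374, 43, 37, 952]
scene brush (array([0., 0.]), array([0., 0.]), 0.0) nan
side offcut (array([ 85.7, -12. ]), array([122.5,  52.3]), 89.8) [16. 26. 51.] [332, 163, 25, 24, 276]
side brush (array([0., 0.]), array([0., 0.]), 0.0) nan
strap rib want -68,21 (array([-67.5,   2.8]), array([34.3, 10.9]), 89.1) [32.  34.9 36.2] 1034
strap plate (array([-67.8,  -1.7]), array([55.1, 46.9]), -89.9) [ 9.6 10.9 11.8] 3483
corner rib want 9,16 (array([ 9.3, -0.1]), array([38.5,  9.8]), -89.8) [33.6 34.9 36.2] 1083
corner plate want 41,31 (array([41.2, -1.7]), array([99.9, 55.1]), 0.2) [ 9.6 10.8 11.8] 7638
brush want 0,-67 (array([ 61.9, -71.5]), array([305.8,  54.1]), -1.5) [48.7 50.5 51.8] 15992
```

View pics/w7.png

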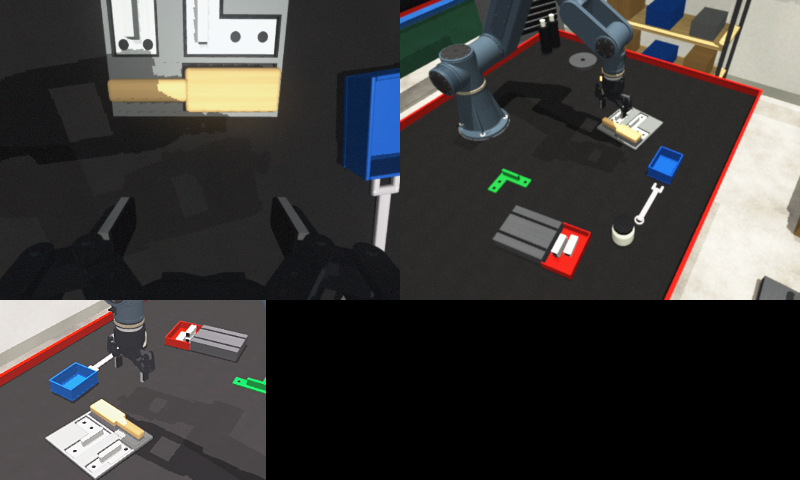

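All three parts read flat and in place. The offcuts are unmoved in the pan and the wrench, jar and bin are untouched. Handing in.

```bash
python3 -c "
from station import workorder; print(workorder.sign_off())"
```

```text
the job is handed in; nothing more can be done
None
```

The job is done and handed in at about 28 s of robot time. I swept the three offcuts into the pan with the brush. Then I laid the brush, strap and corner bracket in their compartments, in that order, and let each go.

**Last checks:**
- **Brackets:** both plates are flat, with tops at about 10.8 mm against the expected 10. The corner's last view showed only part of it; what it showed was within about 0.5 mm of its place. The strap sits centred with an even gap round it.
- **Brush:** it is flat, with its top at about 50.5 mm against the expected 50, and was within about 2 mm of its place when I set it down. The final check's brush centre came out wrong (62, -71 against 0, -67 mm), probably because other things got into the colour mask. I relied on the earlier reading and the picture instead.
- **Offcuts:** all three are in the pan and the bed is clear. One lies on top of another, with its top at about 50 mm, above the pan's 34 mm rim. It had not moved for 17 s, so I left it.
- **Bystanders:** the wrench, jar and bin look untouched in the last picture; I did not re-measure their positions.

**Disagreements:**
- **Fingertip height:** the first grasp closed on air above the brush handle. The cameras put the fingertips about 35 mm behind the stated TCP, so I aimed 35 mm lower after that, and every grasp then held.
- **Cameras:** the scene and side cameras differ by about 3 to 4 mm. I averaged them, then relied on the wrist camera up close.

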